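Catch the drive case's falling lid and ease it shut

TASK

Shut the case that protects the hard disk: tip its open lid forward past upright from behind and let go, so that it begins to fall shut by itself, catch it from underneath on the outside of the fingers while it is still well open and bring it to rest there, then lower it gently until it is fully shut and take the hand away. The lid must not drop shut or be forced, nothing may be gripped or lifted, and the hard disk in the case and the things beside it stay where they are.

Things in the scene. Friction and masses are not known exactly. Their poses are not given: they have to be found in the camera images.
- drive_case: open-topped grey plastic case, 120 (x) x 140 (y) x 66 mm high, walls 5 mm, fixed to the bench. Origin: centre of its underside, on the bench; its x axis points from its front wall (towards the robot) to its hinged rear wall, y to its left, z up. The lid is hinged along the top of the rear wall. The bench at its right (-y) is free but for the low side cutters.
- lid_hinge (a point): middle of the lid's hinge axis: top of the case's rear wall, 60 mm along the case's x from its centre and 66 mm above the bench; the axis runs along the case's y.
- lid_edge (a point): middle of the lid's free edge, half-way through its 6 mm; 140 mm from the hinge axis. The lid is a flat aluminium plate, 140 mm (hinge to free edge) x 200 mm wide, about 0.2 kg, no handle. Shut, its underside is level with the rim (z = 66 mm); it overhangs the case by 30 mm at its left and right sides and 20 mm in front, so a finger sloping down under a side overhang can carry it to shut clear of the wall.
- case_lid (a joint): lid angle in rad: 0 = shut, 1.57 = upright, 1.85 = leaning back against its stop, where it starts and stays by its weight (let go short of upright it sinks back). Past upright it falls towards the robot, slowed by a damped hinge: let go at 1.4 it passes 1.2 after about 1 s, 0.8 after 2 s and drops shut after 3.4 s at some 0.75 rad/s, which is too hard. It never stops by itself.
- hard_disk: loose hard disk, 70 x 100 x 9 mm, lying on the foam inside the case, well below the rim. Origin: centre of its underside. Bystander, leave alone.
- side_cutters: loose side cutters with red handles, 34 x 113 x 10 mm, lying at the case's right side. Origin: centre of its underside. Bystander, leave alone.
- solder_spool: loose white solder spool, 49 x 68 x 36 mm, standing to the front left of the case. Origin: centre of its underside. Bystander, leave alone.
- usb_stick: loose black memory stick, 17 x 52 x 8 mm, lying behind the case. Origin: centre of its underside. Bystander, leave alone.

How it is judged:
On the way, in this order (a step that is already met when the one before it is completed fails the run):
1. the lid, past upright and untouched, falls by itself (value of joint case_lid between 0.4 and 1.53 rad and velocity of joint case_lid below -0.03 rad/s and contact force between anything else and case_lid below 0.05 N), for 0.1 s.
2. the lid is caught on the fingers while still well open (over 0.3 rad) and brought to rest there (value of joint case_lid between 0.3 and 1.5 rad and contact force between the fingers and case_lid above 0.2 N and velocity of joint case_lid between -0.06 and 0.06 rad/s), for 0.3 s.
At the end, for the whole second after the job is handed in: the lid is fully shut (within 0.03 rad) and at rest, the hard disk and the bystanders are within 15 mm of where they were (value of joint case_lid below 0.03 rad and velocity of joint case_lid between -0.05 and 0.05 rad/s and linear speed of hard_disk below 0.01 m/s and distance of each of hard_disk, side_cutters, solder_spool, usb_stick from where it was at the start of the episode below 0.015 m); the robot touches nothing.
It fails at once if the lid drops shut: it closes faster than 0.4 rad/s within its last 0.25 rad (value of joint case_lid below 0.25 rad and velocity of joint case_lid below -0.4 rad/s).
It fails at once if the lid is forced or gripped: more than 15 N between the robot and the lid (contact force between any of the arm, the fingers and case_lid above 15 N).
It fails at once if the hard disk or a bystander is lifted or moved more than 15 mm (distance of any of hard_disk, side_cutters, solder_spool, usb_stick from where it was at the start of the episode above 0.015 m).
It also fails if it takes over 58 s, if anything falls off the work surface, if the arm or the gripper's body presses on something with over 40 N, if the wrist force passes 120 N, or if a joint passes its speed limit or range.

ROBOT

A 6-joint arm with a two-finger parallel gripper is mounted at the origin on a cart in front of the work surface, level with it; the furniture and walls round the work are solid. World frame = base frame: x ahead of the robot, y to its left, z up, the work surface at z = 0. Lengths are in m, angles in rad, forces in N, time in s.
With the tool pointing down it reaches from about 0.325 to 0.85 m from the base axis. Payload 15.5 kg.
Tool frame: the origin (TCP) lies on the mounting face of the last link; the fingertips stand 191 mm ahead of it and the grasp point (between the pads) lies 172 mm ahead of it; z points along the fingers, x is the direction in which the jaws open and shut, and the axes are right-handed (so a half turn about z gives the same grasp; the last joint's range is limited). The gripper opens to 91 mm and grips with 3 to 60 N. Pads are 32 mm wide; open, the fingers measure 118 mm over their backs; the gripper's body (76 mm by 178 mm) begins 60 mm behind the grasp point.
Start: joints at [1.058, 0.494, 1.345, -0, 1.302, -0.096], TCP at [0.253, 0.571, 0.405] pointing down, gripper open.
Joint ranges: [-2.91, 2.91], [-0.82, 2.16], [0.22, 2.67], [-1.22, 4.37], [0.12, 2.79], [-3.08, 3.08]. Speed limits (rad/s): [1.89, 1.89, 2.57, 3.01, 3.01, 3.01].

INTERFACE

Orientations are given as [roll, pitch, yaw] about the fixed x, y, z axes, in that order (R = Rz(yaw) Ry(pitch) Rx(roll)).
In Python, from rig import robot, capture, sign_off, cut_out, landmark_of gives the robot as it stands. The module is installed in compiled form; this text tells all that it offers.
- The arm moves only by the tool play_rows, never from a script. Its argument "targets" is a list of rows, each a list of 7 numbers: the turn, a rotation vector about the tool's x, y, z in rad, then the shift along the tool's x, y, z in mm, then the closure in counts, from 0 (fully open) to 255 (shut). A call has 1 to 8 rows; each row shifts and turns the commanded pose from where the row before left it, along the tool's axes as they then stand; what a row does not reach is not made up. A row lasts 1/10 s, in which the tool goes at most 50 mm and 8.59 degrees, less where a joint would pass 70% of its speed; a pose out of reach is approached as far as the arm can. A call with a gripper value outside its range is refused whole. The fingers move at their own pace and stop on an object; "squeeze" is the grip in N (left out, the last holds). Time passes only in rows, so rows that do not move let the fingers close. It gives the time, the measured TCP pose, the force and the opening at its end, in the units of the state.
- robot.get_state(): the state, without advancing time (a new reading comes with each control period).
- capture(name): name is "scene" or "top"; returns a dict with "img" (420x560x3 uint8, red, green, blue), "vfov" (degrees; the focal length in pixels is half the picture's height over the tangent of half this angle, whatever the lens; pixels are square), "cx", "cy" (the principal point, pixels), "extrinsics" (4x4, takes a point from camera to world coordinates). Camera axes: x right, y up, looking along -z (the intrinsics and any distortion apply to the point x, -y, -z); pixel columns grow to the right and rows downward; lengths in m; the calibration is good to about 2 mm. A picture is of the moment at which its call begins. There is no depth.
- sign_off(): hands the job in, once; it reports no verdict.
Trained networks look in a picture, given as the dict that the camera call returned (one of the last four; its "shot" number tells which), for a name from the list of things; names that differ only in an ending like _2 or _b are one class to them, and where a whole thing is asked for, a point or a joint stands for the part that bears it (a point fixed in the world has none). Each returns a list of dicts, best first, with "score" (0 to 1); they miss things now and then, are a little off and sometimes report something else, mostly with a low value. They report only what shows in the picture. A call takes as long as a camera call.
- cut_out(picture, query): "region" (420x560 bool, what is visible of it) and "box" ([left, top, right, bottom] in pixels, round what is visible of it).
- landmark_of(picture, query): "uv" ([column, row] in pixels: a listed point, or the origin of a listed thing).
The state is a dict: "clock": time; "joints": joint angles; "joint_velocities": joint speeds; "effort": joint torques, N m; "tool_pos": TCP position; "eef_rot": TCP orientation; "ft_force": force on the tool from outside, world axes, zero at the start; "wrist_torque": the same for the moment, N m; "gripper_width": finger opening in m.
Only numpy, scipy, OpenCV 4.12 (cv2) and the standard library are available. Lean on these libraries where they do the work, as an engineer would, in place of code of your own. Each camera call takes 0.05 s, during which the arm holds its last target.

## Working session

There is one attempt and no reset: what is moved stays moved. The work goes in short steps, Python scripts to look and compute and a tool call to move; the robot and the scene stay as the last step left them, time stands still between calls to the robot, and variables do not carry over. Pictures are saved under pics/ and viewed, and the job is handed in when it is done.

Besides the shell and the picture viewer there is one more tool, called after ">>>" as a command line: name --pt "numbers of a row" for each row, then --argument value for the rest. play_rows: Moves the arm, as the interface text tells. Its arguments: {"type":"object","properties":{"targets":{"type":"array","items":{"type":"array","items":{"type":"number"}}},"squeeze":{"type":"number"}},"required":["targets"]}

```bash
mkdir -p pics; cat > h.py <<'E'
import numpy as np, cv2
from rig import robot, capture, sign_off, cut_out, landmark_of
def ray(p,uv):
    H,W=p['img'].shape[:2]; f=H/2/np.tan(np.radians(p['vfov'])/2)
    d=np.array([(uv[0]-p['cx'])/f,-(uv[1]-p['cy'])/f,-1.]); E=np.array(p['extrinsics'])
    return E[:3,3],E[:3,:3]@d
def at_z(p,uv,z):
    o,d=ray(p,uv); return o+d*(z-o[2])/d[2]
def proj(p,P):
    E=np.array(p['extrinsics']);H=p['img'].shape[0]; f=H/2/np.tan(np.radians(p['vfov'])/2)
    c=E[:3,:3].T@(np.array(P)-E[:3,3]); return np.array([p['cx']+f*c[0]/-c[2],p['cy']-f*c[1]/-c[2]])
def save(p,n): cv2.imwrite('pics/'+n+'.png',p['img'][:,:,::-1])
E
python3 - <<'E'
from h import *
for n in('scene','top'):
    p=capture(n); save(p,n+'0'); print(n,{k:v for k,v in p.items() if k!='img'})
    for q in['drive_case','lid_hinge','lid_edge','hard_disk','side_cutters','solder_spool','usb_stick']:
        r=landmark_of(p,q); print(q,[(np.round(x['uv']),round(x['score'],2)) for x in r[:2]])
print(robot.get_state())
E
```

```text
scene {'vfov': 49.88838278336613, 'cx': 278.3850574447066, 'cy': 213.84260218009044, 'extrinsics': array([[ 0.55156085,  0.43986876, -0.70872851, -0.1388455 ],
       [-0.83412225,  0.29548747, -0.46575447, -0.75591884],
       [ 0.00454955,  0.84805815,  0.52988364,  0.56747732],
       [ 0.        ,  0.        ,  0.        ,  1.        ]]), 'shot': 1}
drive_case [(array([275., 246.]), 0.77)]
lid_hinge [(array([298., 213.]), 0.62)]
lid_edge []
hard_disk [(array([278., 240.]), 0.63)]
side_cutters [(array([342., 278.]), 0.91), (array([277., 245.]), 0.22)]
solder_spool [(array([168., 237.]), 0.62), (array([308., 149.]), 0.23)]
usb_stick [(array([317., 231.]), 0.39)]
top {'vfov': 54.562296394281816, 'cx': 286.853919945305, 'cy': 208.0094961720591, 'extrinsics': array([[ 0.007773  ,  0.99860679, -0.05219255,  0.43924919],
       [-0.99988294,  0.00707385, -0.01356697, -0.31367329],
       [-0.01317887,  0.05229189,  0.99854488,  0.99256479],
       [ 0.        ,  0.        ,  0.        ,  1.        ]]), 'shot': 2}
drive_case [(array([300., 205.]), 0.87)]
lid_hinge [(array([302., 177.]), 
[... 183 characters left out ...]
]
{'clock': 0.8, 'joints': array([ 1.05853872e+00,  4.93594464e-01,  1.34550002e+00,  2.72918407e-05,
        1.30250645e+00, -9.54984297e-02]), 'joint_velocities': array([-3.73970129e-04, -9.30383385e-05, -3.24852099e-04, -1.97917042e-03,
        5.48019725e-04, -5.76530797e-04]), 'effort': array([-4.49735012e-05, -8.78648114e+01, -3.82232022e+01,  7.07103079e-02,
        4.39449807e-02,  1.34444988e-05]), 'tool_pos': array([0.25299224, 0.57150784, 0.4047184 ]), 'eef_rot': array([-3.14156567e+00,  5.73657117e-06,  1.15402992e+00]), 'ft_force': array([-0.53386776,  0.21250644,  0.13661006]), 'wrist_torque': array([ 0.0163158 , -0.04452702, -0.01554238]), 'gripper_width': 0.09124920415960205}
```

View pics/scene0.png

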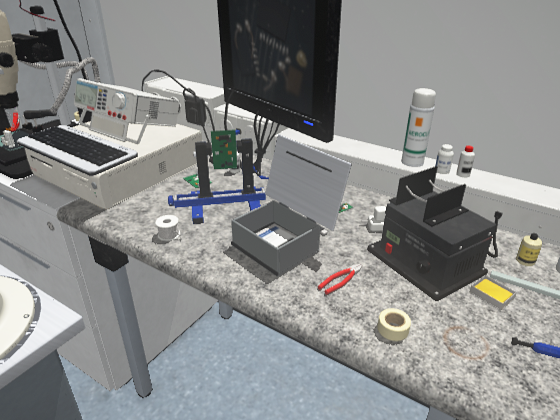

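View pics/top0.png

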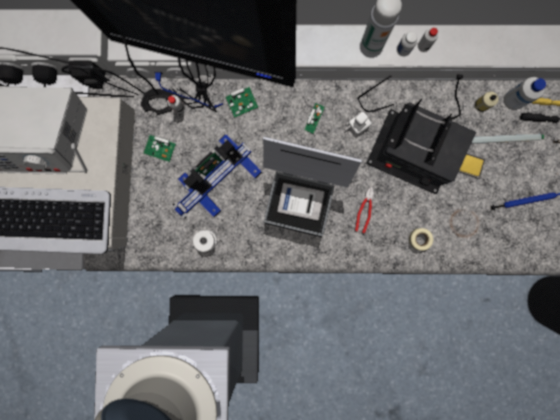

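```bash
python3 - <<'E'
from h import *
for n in('top','scene'):
    p=capture(n)
    big=cv2.resize(p['img'][100:270,200:420] if n=='top' else p['img'][110:300,200:420],None,fx=3.6,fy=3.1 if 0 else 3.6,interpolation=cv2.INTER_CUBIC)
    cv2.imwrite(f'pics/{n}_crop.png',big[:600,:792,::-1])
    for q,z in[('drive_case',0),('lid_hinge',.066),('lid_edge',.2006),('side_cutters',0),('solder_spool',0),('usb_stick',0)]:
        r=landmark_of(p,q); 
        if r: print(n,q,at_z(p,r[0]['uv'],z).round(4),round(r[0]['score'],2))
    for q in ['drive_case','case_lid']:
        r=cut_out(p,q)
        if r:
            c=max(cv2.findContours(r[0]['region'].astype('uint8'),0,2)[0],key=cv2.contourArea)
            print(n,q,r[0]['score'],cv2.minAreaRect(c), cv2.approxPolyDP(c,4,True)[:,0].tolist())
E
```

```text
top drive_case [ 0.4952 -0.3227  0.    ] 0.78
top lid_hinge [ 0.5601 -0.34    0.066 ] 0.96
top lid_edge [ 0.5872 -0.3516  0.2006] 0.9
top side_cutters [ 0.4876 -0.4907  0.    ] 0.84
top solder_spool [ 0.4118 -0.1206  0.    ] 0.71
top drive_case 0.7 ((302.3095703125, 189.57473754882812), (100.15798950195312, 85.91195678710938), 13.5704345703125) [[264, 138], [262, 165], [274, 172], [264, 223], [321, 237], [334, 187], [351, 184], [360, 160]]
top case_lid 0.71 ((308.3583679199219, 163.40431213378906), (99.91737365722656, 31.627315521240234), 13.190611839294434) [[263, 138], [263, 166], [346, 187], [360, 162]]
scene drive_case [ 0.5089 -0.3238  0.    ] 0.81
scene lid_hinge [ 0.5595 -0.3337  0.066 ] 0.86
scene lid_edge [ 0.6081 -0.341   0.2006] 0.87
scene side_cutters [ 0.488 -0.491  0.   ] 0.8
scene solder_spool [ 0.4063 -0.1122  0.    ] 0.65
scene usb_stick [ 0.6103 -0.3695  0.    ] 0.52
scene drive_case 0.89 ((291.6227722167969, 207.341064453125), (94.18343353271484, 135.6157989501953), 28.70595359802246) [[282, 135], [276, 139], [266, 188], [273, 199], [231, 220], [233, 245], [276, 276], [318, 251], [321, 226], [334, 228], [351, 168], [348, 161]]
scene case_lid 0.63 ((305.3707580566406, 181.35260009765625), (84.49887084960938, 71.32330322265625), 20.136302947998047) [[278, 135], [266, 194], [332, 228], [350, 163]]
```

```bash
ls pics
```

```text
scene0.png
scene_crop.png
top0.png
top_crop.png
```

View pics/top_crop.png

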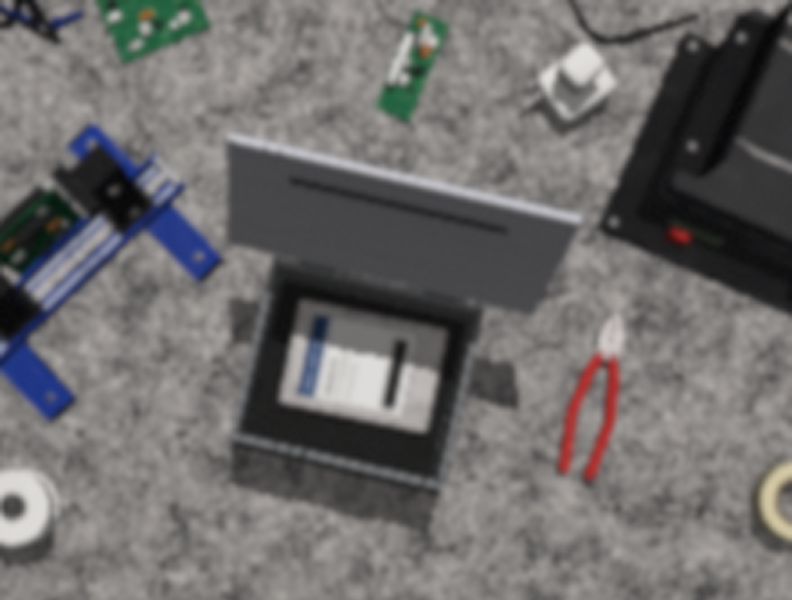

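View pics/scene_crop.png

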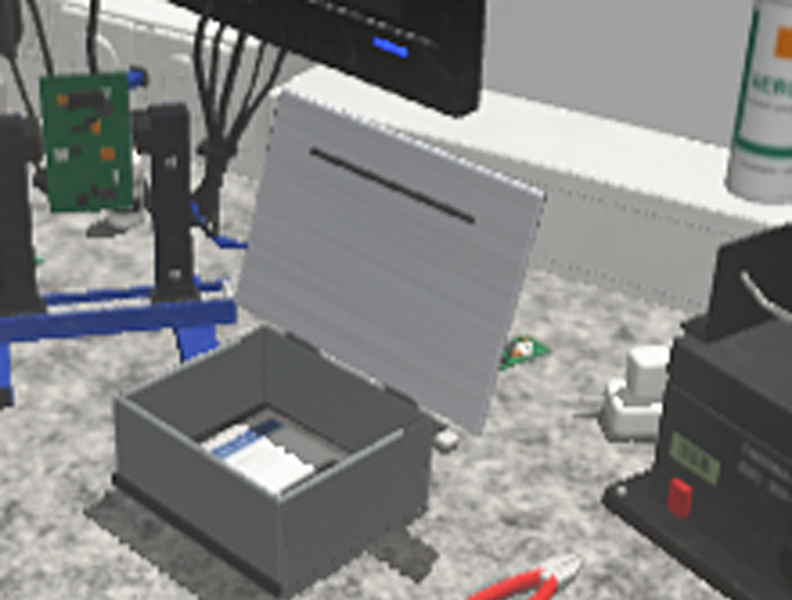

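```bash
cat >> h.py <<'E'
def C2W(pose,P):
    x,y,s=pose; P=np.atleast_2d(P); c,sn=np.cos(s),np.sin(s)
    return np.c_[x+c*P[:,0]-sn*P[:,1],y+sn*P[:,0]+c*P[:,1],P[:,2]]
def lid(th,r,y,t):  # r along lid, t height above underside (axis at underside)
    return [.06-r*np.cos(th)+t*np.sin(th), y, .066+r*np.sin(th)+t*np.cos(th)]
E
python3 - <<'E'
from h import *
from scipy.optimize import least_squares
pt=capture('top');ps=capture('scene')
th=1.85
obs=[(pt,(-.06,.07,.066),(266.1,221.4)),(pt,(-.06,-.07,.066),(321.7,235)),(pt,lid(th,.14,.1,.003),(263.3,138.1)),(pt,lid(th,.14,-.1,.003),(361.1,160.6)),
(ps,(-.06,.07,.066),(232.5,221.1)),(ps,(-.06,-.07,.066),(278,248)),(ps,(-.06,-.07,0),(278,273.9)),(ps,lid(th,.14,.1,.003),(277.8,135.6)),(ps,lid(th,.14,-.1,.003),(351.4,162.8))]
f=lambda q:np.concatenate([proj(p,C2W(q,P)[0])-np.array(u) for p,P,u in obs])
r=least_squares(f,[.5,-.325,-.23]);print(r.x,r.fun.reshape(-1,2).round(1).tolist())
# monitor: bottom right corner in top(295,80) & scene (crop 478,118)
def tri(u1,u2):
    o1,d1=ray(pt,u1);o2,d2=ray(ps,u2);A=np.c_[d1,-d2];t=np.linalg.lstsq(A,o2-o1,rcond=None)[0]
    a,b=o1+t[0]*d1,o2+t[1]*d2; return ((a+b)/2).round(3),np.linalg.norm(a-b).round(4)
print('mon right',tri((293,82),(332,141)))
print('mon left?',tri((103,34),(225,88)))
print('pcb holder post', at_z(pt,(240,152),.15))
E
```

```text
[ 0.50038226 -0.32924791 -0.22079118] [[-2.7, -0.2], [1.7, 0.2], [-0.8, -1.6], [0.8, -1.4], [-1.7, -0.9], [0.2, 1.8], [0.1, 3.3], [0.0, -1.5], [0.4, 0.9]]
mon right (array([ 0.75 , -0.316,  0.153]), np.float64(0.0073))
mon left? (array([0.833, 0.069, 0.194]), np.float64(0.007))
pcb holder post [ 0.59983606 -0.20336307  0.15      ]
```

```bash
cat >> h.py <<'E'
from scipy.spatial.transform import Rotation as Ro
POSE=np.array([.500,-.329,-.221]); YL=-.02
def st():
    s=robot.get_state(); return np.array(s['tool_pos']),Ro.from_euler('xyz',s['eef_rot']),s
def target(Tx,Tz,phi,y=None):
    y=YL if y is None else y
    R=Ro.from_euler('xyz',[np.pi,0,POSE[2]+np.pi/2])*Ro.from_rotvec([-phi,0,0])
    T=C2W(POSE,[Tx,y,Tz])[0]
    return T-.191*R.apply([0,0,1]),R
def rows(p,R,wps):
    """wps: list of (Tx,Tz,phi[,y],n)"""
    from scipy.spatial.transform import Slerp
    out=[]
    for w in wps:
        n=w[-1]; p1,R1=target(*w[:-1]); dv=(R.inv()*R1).as_rotvec()
        # interpolate with tip motion straight
        t0=p+.191*R.apply([0,0,1]); t1=p1+.191*R1.apply([0,0,1]); pc,Rc=p,R
        for i in range(1,n+1):
            Rn=R*Ro.from_rotvec(dv*i/n); pn=t0+(t1-t0)*i/n-.191*Rn.apply([0,0,1])
            out.append(np.r_[(Rc.inv()*Rn).as_rotvec().round(3),(Rc.inv().apply(pn-pc)*1000).round(1)]); pc,Rc=pn,Rn
        p,R=p1,R1
    return out
def show(wps,c=255):
    p,R,s=st()
    for r in rows(p,R,wps): print([float(x)+0 for x in r]+[c], round(float(np.linalg.norm(r[3:])),1))
def where(p=None,R=None):
    if p is None: p,R,s=st()
    t=p+.191*R.apply([0,0,1]); d=t-[POSE[0],POSE[1],0]; z=R.apply([0,0,1]); c,sn=np.cos(POSE[2]),np.sin(POSE[2])
    zx=c*z[0]+sn*z[1]
    return 'T local',np.round([c*d[0]+sn*d[1],-sn*d[0]+c*d[1],d[2]],4),'phi',round(float(np.arctan2(zx,-z[2])),3)
E
python3 - <<'E'
from h import *
print(where()); print(target(-.10,.16,0),target(-.1,.05,.785)[0]); show([(-.10,.17,0,24)])
E
```

```text
('T local', array([-0.4384,  0.8244,  0.2137]), 'phi', 0.0)
(array([ 0.39804802, -0.32659303,  0.351     ]), Rotation.from_matrix(array([[ 2.19205411e-01,  9.75678732e-01,  1.19486184e-16],
                            [ 9.75678732e-01, -2.19205411e-01, -2.68449205e-17],
                            [ 0.00000000e+00,  1.22464680e-16, -1.00000000e+00]]))) [ 0.26632787 -0.29699951  0.18511116]
[0.0, 0.0, -0.008, -31.8, 20.7, 1.8, 255] 38.0
[0.0, 0.0, -0.008, -31.9, 20.4, 1.8, 255] 37.9
[0.0, 0.0, -0.008, -32.1, 20.2, 1.8, 255] 38.0
[0.0, 0.0, -0.008, -32.3, 19.9, 1.8, 255] 38.0
[0.0, 0.0, -0.008, -32.4, 19.6, 1.8, 255] 37.9
[0.0, 0.0, -0.008, -32.6, 19.4, 1.8, 255] 38.0
[0.0, 0.0, -0.008, -32.7, 19.1, 1.8, 255] 37.9
[0.0, 0.0, -0.008, -32.9, 18.8, 1.8, 255] 37.9
[0.0, 0.0, -0.008, -33.1, 18.6, 1.8, 255] 38.0
[0.0, 0.0, -0.008, -33.2, 18.3, 1.8, 255] 38.0
[0.0, 0.0, -0.008, -33.3, 18.0, 1.8, 255] 37.9
[0.0, 0.0, -0.008, -33.5, 17.7, 1.8, 255] 37.9
[0.0, 0.0, -0.008, -33.6, 17.5, 1.8, 255] 37.9
[0.0, 0.0, -0.008, -33.8, 17.2, 1.8, 255] 38.0
[0.0, 0.0, -0.008, -33.9, 16.9, 1.8, 255] 37.9
[0.0, 0.0, -0.008, -34.1, 16.6, 1.8, 255] 38.0
[0.0, 0.0, -0.008, -34.2, 16.4, 1.8, 255] 38.0
[0.0, 0.0, -0.008, -34.3, 16.1, 1.8, 255] 37.9
[0.0, 0.0, -0.008, -34.5, 15.8, 1.8, 255] 38.0
[0.0, 0.0, -0.008, -34.6, 15.5, 1.8, 255] 38.0
[0.0, 0.0, -0.008, -34.7, 15.2, 1.8, 255] 37.9
[0.0, 0.0, -0.008, -34.8, 15.0, 1.8, 255] 37.9
[0.0, 0.0, -0.008, -35.0, 14.7, 1.8, 255] 38.0
[0.0, 0.0, -0.008, -35.1, 14.4, 1.8, 255] 38.0
```

>>> play_rows --pt "0 0 -0.008 -32 20.5 2 255" --pt "0 0 -0.008 -32 20.5 2 255" --pt "0 0 -0.008 -32 20 2 255" --pt "0 0 -0.008 -32 20 2 255" --pt "0 0 -0.008 -32.5 19.5 2 255" --pt "0 0 -0.008 -32.5 19.5 2 255" --pt "0 0 -0.008 -33 19 2 255" --pt "0 0 -0.008 -33 19 2 255"

```text
clock: 2.6
tool_pos: [0.301, 0.2705, 0.3888]
eef_rot: [3.141, -0.0, 1.219]
ft_force: [0.2, -0.4, 1.2]
gripper_width: 0.03
```

>>> play_rows --pt "0 0 -0.008 -33 18.5 2 255" --pt "0 0 -0.008 -33 18.5 2 255" --pt "0 0 -0.008 -33.5 18 2 255" --pt "0 0 -0.008 -33.5 18 2 255" --pt "0 0 -0.008 -33.5 17.5 2 255" --pt "0 0 -0.008 -33.5 17 2 255" --pt "0 0 -0.008 -34 17 2 255" --pt "0 0 -0.008 -34 16.5 2 255"

```text
clock: 3.4
tool_pos: [0.3492, -0.0288, 0.3729]
eef_rot: [3.141, -0.0, 1.282]
ft_force: [1.1, -0.3, -0.4]
gripper_width: 0.0006
```

```bash
python3 - <<'E'
from h import *
print(where(),st()[2]['joints'].round(3),st()[2]['clock']); show([(-.10,.17,0,8)])
E
```

```text
('T local', array([-0.2128,  0.2599,  0.1819]), 'phi', 0.001) [-0.253  0.153  2.007  0.     0.981 -1.535] 3.4
[0.0, 0.0, -0.008, -33.9, 16.5, 1.5, 255] 37.7
[0.0, 0.0, -0.008, -34.1, 16.2, 1.5, 255] 37.8
[0.0, 0.0, -0.008, -34.2, 15.9, 1.5, 255] 37.7
[0.0, 0.0, -0.008, -34.4, 15.6, 1.5, 255] 37.8
[0.0, 0.0, -0.008, -34.5, 15.3, 1.5, 255] 37.8
[0.0, 0.0, -0.008, -34.6, 15.0, 1.5, 255] 37.7
[0.0, 0.0, -0.008, -34.7, 14.7, 1.5, 255] 37.7
[0.0, 0.0, -0.008, -34.9, 14.4, 1.5, 255] 37.8
```

>>> play_rows --pt "0 0 -0.008 -34 16.5 1.5 255" --pt "0 0 -0.008 -34 16 1.5 255" --pt "0 0 -0.008 -34 16 1.5 255" --pt "0 0 -0.008 -34.5 15.5 1.5 255" --pt "0 0 -0.008 -34.5 15.5 1.5 255" --pt "0 0 -0.008 -34.5 15 1.5 255" --pt "0 0 -0.008 -32 14 1.5 255" --pt "0 0 0 0 0 0 255"

```text
clock: 4.2
tool_pos: [0.3924, -0.2885, 0.3622]
eef_rot: [3.14, 0.002, 1.336]
ft_force: [1.6, 0.6, -0.4]
gripper_width: 0.0007
```

```bash
python3 - <<'E'
from h import *
print(where(),st()[2]['joints'].round(3),st()[2]['clock']); show([(-.10,.10,.6,6),(-.1,.06,.8,2)])
p=capture('scene'); save(p,'s2')
E
```

```text
('T local', array([-0.1135,  0.0156,  0.1712]), 'phi', 0.002) [-7.570e-01  3.540e-01  1.733e+00 -1.000e-03  1.052e+00 -2.092e+00] 4.2
[-0.1, 0.001, -0.002, -6.1, -16.7, 12.8, 255] 21.9
[-0.1, 0.001, -0.002, -6.1, -17.9, 13.0, 255] 22.9
[-0.1, 0.001, -0.002, -6.1, -19.1, 13.0, 255] 23.9
[-0.1, 0.001, -0.002, -6.1, -20.3, 13.0, 255] 24.9
[-0.1, 0.001, -0.002, -6.1, -21.5, 12.8, 255] 25.8
[-0.1, 0.001, -0.002, -6.1, -22.7, 12.4, 255] 26.6
[-0.1, 0.0, 0.0, 0.0, -30.4, 17.5, 255] 35.1
[-0.1, 0.0, 0.0, 0.0, -32.0, 16.3, 255] 35.9
```

View pics/s2.png

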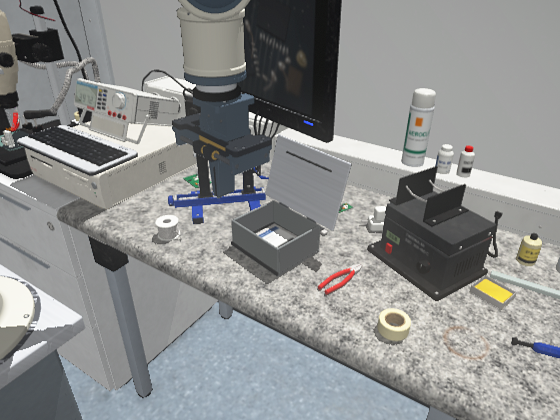

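>>> play_rows --pt "-0.1 0 0 -6 -17 13 255" --pt "-0.1 0 0 -6 -18 13 255" --pt "-0.1 0 0 -6 -19 13 255" --pt "-0.1 0 0 -6 -20 13 255" --pt "-0.1 0 0 -6 -21.5 13 255" --pt "-0.1 0 0 -6 -22.5 12.5 255"

```text
clock: 4.85
tool_pos: [0.3217, -0.2955, 0.2948]
eef_rot: [2.647, -0.02, 1.333]
ft_force: [-0.9, -1.5, -1.0]
gripper_width: 0.0002
```

```bash
python3 - <<'E'
from h import *
print(where(),st()[2]['joints'].round(3),st()[2]['clock'],st()[2]['eef_rot'])
E
```

```text
('T local', array([-0.0905, -0.0046,  0.1267]), 'phi', 0.495) [-1.01   0.379  2.089  0.867  0.468 -3.084] 4.85 [ 2.64652606 -0.0200276   1.33263167]
```

```bash
sed -i 's|R=Ro.from_euler(.xyz.,\[np.pi,0,POSE\[2\]+np.pi/2\])\*Ro.from_rotvec(\[-phi,0,0\])|R=Ro.from_euler("xyz",[np.pi,0,POSE[2]+FL*np.pi/2])*Ro.from_rotvec([-FL*phi,0,0])|; s|^POSE=|FL=-1; POSE=|' h.py; python3 - <<'E'
import h; from h import *
h.FL=1; show([(-.05,.28,0,8)])
E
```

```text
[0.062, -0.002, -0.003, -1.1, 25.4, -14.1, 255] 29.1
[0.062, -0.002, -0.003, -1.1, 24.5, -14.9, 255] 28.7
[0.062, -0.002, -0.003, -1.2, 23.5, -15.7, 255] 28.3
[0.062, -0.002, -0.003, -1.3, 22.5, -16.4, 255] 27.9
[0.062, -0.002, -0.003, -1.3, 21.4, -17.0, 255] 27.4
[0.062, -0.002, -0.003, -1.4, 20.3, -17.5, 255] 26.8
[0.062, -0.002, -0.003, -1.4, 19.2, -18.0, 255] 26.4
[0.062, -0.002, -0.003, -1.5, 18.1, -18.4, 255] 25.9
```

>>> play_rows --pt "0.062 -0.002 -0.003 -1 25.5 -14 255" --pt "0.062 -0.002 -0.003 -1 24.5 -15 255" --pt "0.062 -0.002 -0.003 -1 23.5 -15.5 255" --pt "0.062 -0.002 -0.003 -1 22.5 -16.5 255" --pt "0.062 -0.002 -0.003 -1 21.5 -17 255" --pt "0.062 -0.002 -0.003 -1 20.5 -17.5 255" --pt "0.062 -0.002 -0.003 -1.5 19 -18 255" --pt "0.07 -0.002 -0.003 -1.5 18 -18.5 255"

```text
clock: 5.65
tool_pos: [0.4387, -0.3316, 0.4652]
eef_rot: [3.12, -0.001, 1.363]
ft_force: [0.3, -0.2, 0.1]
gripper_width: 0.0005
```

>>> play_rows --pt "0.0 0 0.14 0 0 0 255" --pt "0.0 0 0.14 0 0 0 255" --pt "0.0 0 0.14 0 0 0 255" --pt "0.0 0 0.14 0 0 0 255" --pt "0.0 0 0.14 0 0 0 255" --pt "0.0 0 0.14 0 0 0 255" --pt "0.0 0 0.14 0 0 0 255" --pt "0.0 0 0.14 0 0 0 255"

```text
clock: 6.45
tool_pos: [0.4382, -0.3316, 0.4639]
eef_rot: [3.133, -0.022, 0.237]
ft_force: [-0.4, 0.1, -0.0]
gripper_width: 0.0006
```

>>> play_rows --pt "0.0 0 0.14 0 0 0 255" --pt "0.0 0 0.14 0 0 0 255" --pt "0.0 0 0.14 0 0 0 255" --pt "0.0 0 0.14 0 0 0 255" --pt "0.0 0 0.14 0 0 0 255" --pt "0.0 0 0.14 0 0 0 255" --pt "0.0 0 0.14 0 0 0 255" --pt "0.0 0 0.14 0 0 0 255"

```text
clock: 7.25
tool_pos: [0.4382, -0.3316, 0.4639]
eef_rot: [-3.125, -0.017, -0.883]
ft_force: [-0.5, 0.2, 0.1]
gripper_width: 0.0006
```

>>> play_rows --pt "0.0 0 0.14 0 0 0 255" --pt "0.0 0 0.14 0 0 0 255" --pt "0.0 0 0.14 0 0 0 255" --pt "0.0 0 0.14 0 0 0 255" --pt "0.0 0 0.14 0 0 0 255" --pt "0.0 0 0.14 0 0 0 255"

```text
clock: 7.85
tool_pos: [0.4382, -0.3316, 0.4639]
eef_rot: [-3.118, 0.001, -1.723]
ft_force: [-0.3, 0.7, -1.0]
gripper_width: 0.0005
```

```bash
python3 - <<'E'
from h import *
print(where(),st()[2]['joints'].round(3),st()[2]['clock'],st()[2]['eef_rot']); print(-.221-np.pi/2)
show([(-.10,.11,.6,8)])
E
```

```text
('T local', array([-0.0552, -0.0156,  0.273 ]), 'phi', 0.024) [-0.761  0.327  1.455  0.015  1.34   0.959] 7.85 [-3.11758139e+00  7.11759171e-04 -1.72268984e+00]
-1.7917963267948966
[0.072, 0.003, 0.008, -0.4, 19.8, 20.7, 255] 28.6
[0.072, 0.003, 0.008, -0.4, 21.3, 20.2, 255] 29.4
[0.072, 0.003, 0.008, -0.4, 22.7, 19.6, 255] 30.0
[0.072, 0.003, 0.008, -0.4, 24.0, 18.9, 255] 30.6
[0.072, 0.003, 0.008, -0.3, 25.3, 18.2, 255] 31.2
[0.072, 0.003, 0.008, -0.3, 26.6, 17.3, 255] 31.7
[0.072, 0.003, 0.008, -0.2, 27.7, 16.3, 255] 32.1
[0.072, 0.003, 0.008, -0.1, 28.8, 15.3, 255] 32.6
```

>>> play_rows --pt "0.072 0.003 0.008 0 20 20.5 255" --pt "0.072 0.003 0.008 0 21.5 20 255" --pt "0.072 0.003 0.008 0 22.5 19.5 255" --pt "0.072 0.003 0.008 0 24 19 255" --pt "0.072 0.003 0.008 0 25.5 18 255" --pt "0.072 0.003 0.008 0 26.5 17.5 255" --pt "0.072 0.003 0.008 0 27.5 16.5 255" --pt "0.072 0.003 0.008 0 29 15.5 255"

```text
clock: 8.65
tool_pos: [0.3104, -0.3087, 0.2939]
eef_rot: [-2.601, 0.009, -1.764]
ft_force: [0.4, 1.0, 0.8]
gripper_width: 0.0006
```

```bash
python3 - <<'E'
from h import *
print(where(),st()[2]['joints'].round(3),st()[2]['clock'],st()[2]['eef_rot'])
show([(-.105,.05,.65,4)])
E
```

```text
('T local', array([-0.0913, -0.0176,  0.1302]), 'phi', 0.54) [-1.071  0.388  2.096  0.98   0.503 -0.146] 8.65 [-2.60113884  0.0089278  -1.76395444]
[0.027, 0.006, 0.005, -0.4, 18.5, 15.5, 255] 24.1
[0.027, 0.006, 0.005, -0.4, 18.9, 15.1, 255] 24.2
[0.027, 0.006, 0.005, -0.5, 19.3, 14.7, 255] 24.3
[0.027, 0.006, 0.005, -0.5, 19.7, 14.4, 255] 24.4
```

>>> play_rows --pt "0.0 0 0 0 10 10 255" --pt "0.02 0 0 0 14 15 255" --pt "0.02 0 0 0 14 15 255" --pt "0.02 0 0 0 14 14 255" --pt "0 0 0 0 0 0 255"

```text
clock: 9.15
tool_pos: [0.296, -0.3054, 0.2219]
eef_rot: [-2.545, 0.012, -1.763]
ft_force: [-0.7, 0.3, 0.1]
gripper_width: 0.0004
```

```bash
python3 - <<'E'
from h import *
print(where(),st()[2]['joints'].round(3),st()[2]['clock'],st()[2]['eef_rot'])
p=capture('scene');save(p,'s3')
p=capture('top');save(p,'t3')
E
```

```text
('T local', array([-0.097 , -0.0167,  0.0639]), 'phi', 0.596) [-1.12   0.576  2.204  1.605  0.473 -0.87 ] 9.15 [-2.54513692  0.01166362 -1.76275212]
```

View pics/s3.png

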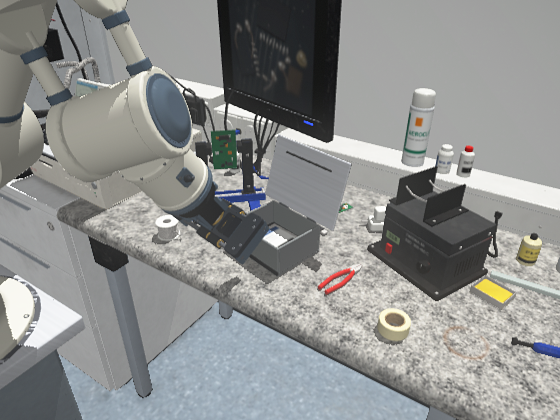

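View pics/t3.png

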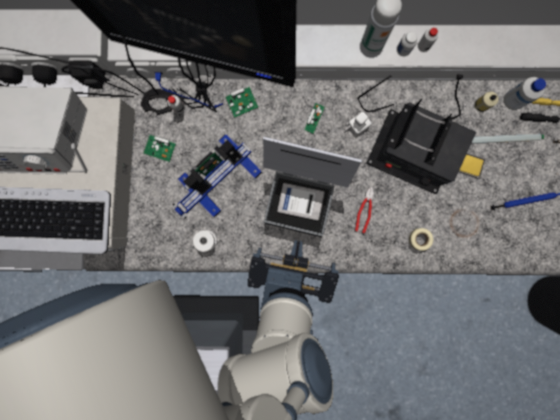

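```bash
python3 - <<'E'
from h import *
o=[]
for n,(u,v) in(('top',(230,190)),('scene',(200,180))):
    p=capture(n); q,R,s=st(); z=R.apply([0,0,1]); im=p['img'].copy()[v:v+100,u:u+110]
    im=cv2.resize(im,None,fx=3.6,fy=5 if 0 else 3.6,interpolation=cv2.INTER_CUBIC)
    tip=q+.191*z; print(n,proj(p,tip))
    pts=[tip+R.apply([a,b,0]) for a,b in((-.0135,-.016),(.0135,-.016),(.0135,.016),(-.0135,.016))]+[tip-.079*z]
    for P in pts+[tip]+list(C2W(POSE,[(-.06,.07,.066),(-.06,-.07,.066),(.06,-.07,.066)])):
        c=((proj(p,P)-[u,v]+.5)*3.6); cv2.circle(im,tuple(int(x) for x in c),3,(255,0,0),-1)
    o.append(im)
cv2.imwrite('pics/c3.png',np.hstack(o)[:,:,::-1]); print(o[0].shape)
E
```

```text
top [297.07221222 245.59030892]
scene [245.02102439 245.49284972]
(360, 396, 3)
```

View pics/c3.png

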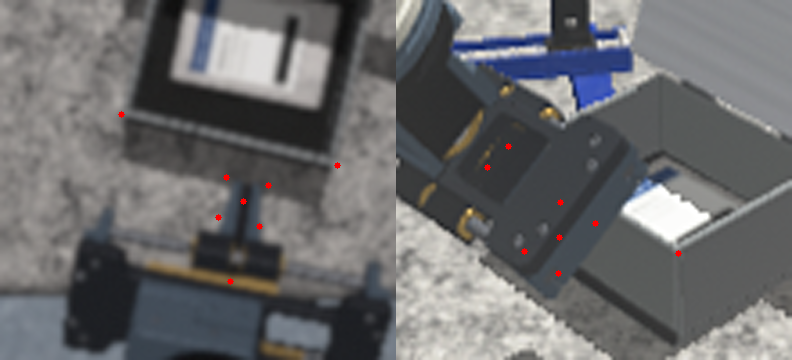

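```bash
sed -i 's/YL=-.02/YL=-.04/; s/\[.500,-.329/[.502,-.329/' h.py; python3 - <<'E'
from h import *
show([(-.06,.25,0.0,8),(.06,.25,0,4),(.155,.25,0,4)])
E
```

```text
[-0.075, 0.002, 0.003, 2.3, -31.1, -15.9, 255] 35.0
[-0.075, 0.002, 0.003, 2.2, -29.8, -17.1, 255] 34.4
[-0.075, 0.002, 0.003, 2.2, -28.4, -18.2, 255] 33.8
[-0.075, 0.002, 0.003, 2.2, -27.0, -19.2, 255] 33.2
[-0.075, 0.002, 0.003, 2.2, -25.5, -20.1, 255] 32.5
[-0.075, 0.002, 0.003, 2.3, -24.0, -20.8, 255] 31.8
[-0.075, 0.002, 0.003, 2.3, -22.3, -21.5, 255] 31.1
[-0.075, 0.002, 0.003, 2.3, -20.7, -22.0, 255] 30.3
[0.0, 0.0, 0.0, 0.0, -30.0, 0.0, 255] 30.0
[0.0, 0.0, 0.0, 0.0, -30.0, 0.0, 255] 30.0
[0.0, 0.0, 0.0, 0.0, -30.0, 0.0, 255] 30.0
[0.0, 0.0, 0.0, 0.0, -30.0, 0.0, 255] 30.0
[0.0, 0.0, 0.0, 0.0, -23.7, 0.0, 255] 23.7
[0.0, 0.0, 0.0, 0.0, -23.7, 0.0, 255] 23.7
[0.0, 0.0, 0.0, 0.0, -23.8, 0.0, 255] 23.8
[0.0, 0.0, 0.0, 0.0, -23.7, 0.0, 255] 23.7
```

>>> play_rows --pt "-0.075 0.002 0.003 2 -31 -16 255" --pt "-0.075 0.002 0.003 2 -30 -17 255" --pt "-0.075 0.002 0.003 2 -28.5 -18 255" --pt "-0.075 0.002 0.003 2 -27 -19 255" --pt "-0.075 0.002 0.003 2 -25.5 -20 255" --pt "-0.075 0.002 0.003 2 -24 -21 255" --pt "-0.075 0.002 0.003 2 -22.5 -21.5 255" --pt "-0.075 0.002 0.003 2.5 -20.5 -22 255"

```text
clock: 10.15
tool_pos: [0.3707, -0.3317, 0.376]
eef_rot: [-2.917, 0.042, -1.751]
ft_force: [0.7, 0.8, -2.1]
gripper_width: 0.0
```

>>> play_rows --pt "0 0 0 0 0 0 255"

```text
clock: 10.25
tool_pos: [0.3726, -0.3328, 0.3779]
eef_rot: [-2.911, 0.039, -1.748]
ft_force: [0.5, -1.4, -0.0]
gripper_width: 0.0005
```

```bash
python3 - <<'E'
from h import *
print(where(),st()[2]['joints'].round(3),st()[2]['clock'],st()[2]['eef_rot'])
show([(.155,.25,0,8),(.155,.178,0,4)])
E
```

```text
('T local', array([-0.082 , -0.0228,  0.1921]), 'phi', 0.229) [-0.908  0.32   1.752  0.227  0.935  0.722] 10.25 [-2.91060488  0.0394579  -1.74826566]
[-0.029, 0.006, 0.005, 2.1, -35.9, -0.3, 255] 36.0
[-0.029, 0.006, 0.005, 2.0, -35.9, -1.2, 255] 36.0
[-0.029, 0.006, 0.005, 1.8, -35.9, -2.1, 255] 36.0
[-0.029, 0.006, 0.005, 1.7, -35.8, -2.9, 255] 36.0
[-0.029, 0.006, 0.005, 1.6, -35.7, -3.8, 255] 35.9
[-0.029, 0.006, 0.005, 1.4, -35.6, -4.6, 255] 35.9
[-0.029, 0.006, 0.005, 1.3, -35.5, -5.5, 255] 35.9
[-0.029, 0.006, 0.005, 1.2, -35.3, -6.3, 255] 35.9
[0.0, 0.0, 0.0, 0.0, 0.0, 18.0, 255] 18.0
[0.0, 0.0, 0.0, 0.0, 0.0, 18.0, 255] 18.0
[0.0, 0.0, 0.0, 0.0, 0.0, 18.0, 255] 18.0
[0.0, 0.0, 0.0, 0.0, 0.0, 18.0, 255] 18.0
```

>>> play_rows --pt "-0.05 0.006 0.005 2 -25 -22 255" --pt "-0.05 0.006 0.005 2 -25 -22 255" --pt "-0.05 0.006 0.005 2 -35 -8 255" --pt "-0.05 0.006 0.005 2 -35 -5 255" --pt "-0.03 0.006 0.005 1.5 -35 -5 255" --pt "0 0.006 0.005 1.5 -35 -5 255" --pt "0 0.006 0.005 1 -35 -5 255" --pt "0 0 0 0 0 0 255"

```text
clock: 11.05
tool_pos: [0.5797, -0.3883, 0.4617]
eef_rot: [3.141, 0.006, -1.786]
ft_force: [-2.0, 0.2, -0.8]
gripper_width: 0.0003
```

```bash
python3 - <<'E'
from h import *
print(where(),st()[2]['joints'].round(3),st()[2]['clock'],st()[2]['eef_rot'])
show([(.155,.26,0,4),(.155,.178,0,4)])
E
```

```text
('T local', array([ 0.0888, -0.0397,  0.2708]), 'phi', -0.0) [-0.677  0.562  1.062  0.005  1.521  1.108] 11.05 [ 3.14129655  0.00625231 -1.78568396]
[0.0, 0.002, 0.002, -0.1, -16.5, 2.7, 255] 16.7
[0.0, 0.002, 0.002, -0.1, -16.5, 2.7, 255] 16.7
[0.0, 0.002, 0.002, -0.2, -16.5, 2.7, 255] 16.7
[0.0, 0.002, 0.002, -0.2, -16.5, 2.7, 255] 16.7
[0.0, 0.0, 0.0, 0.0, 0.0, 20.5, 255] 20.5
[0.0, 0.0, 0.0, 0.0, 0.0, 20.5, 255] 20.5
[0.0, 0.0, 0.0, 0.0, 0.0, 20.5, 255] 20.5
[0.0, 0.0, 0.0, 0.0, 0.0, 20.5, 255] 20.5
```

>>> play_rows --pt "0 0 0 0 -17 0 255" --pt "0 0.002 0.002 0 -17 0 255" --pt "0 0.002 0.002 0 -17 0 255" --pt "0 0.002 0.002 0 -15 0 255" --pt "0 0 0 0 0 23 255" --pt "0 0 0 0 0 23 255" --pt "0 0 0 0 0 23 255" --pt "0 0 0 0 0 23 255"

```text
clock: 11.85
tool_pos: [0.6405, -0.4018, 0.369]
eef_rot: [3.139, 0.001, -1.793]
ft_force: [0.7, 0.4, -0.6]
gripper_width: 0.0003
```

>>> play_rows --pt "0 0 0 0 0 0 255"

```text
clock: 11.95
tool_pos: [0.6401, -0.4015, 0.3664]
eef_rot: [3.134, 0.004, -1.792]
ft_force: [-0.1, 0.9, 0.3]
gripper_width: 0.0005
```

```bash
python3 - <<'E'
from h import *
print(where(),st()[2]['joints'].round(3),st()[2]['clock'],st()[2]['eef_rot'])
p=capture('top');save(p,'t4');cv2.imwrite('pics/t4.png',cv2.resize(p['img'][80:260,200:420],None,fx=3,fy=3)[:,:,::-1])
p=capture('scene');cv2.imwrite('pics/s4.png',cv2.resize(p['img'][50:300,180:420],None,fx=2.4,fy=2.4)[:,:,::-1])
E
```

```text
('T local', array([ 0.1492, -0.0398,  0.1754]), 'phi', -0.007) [-0.639  0.72   1.009  0.     1.421  1.153] 11.95 [ 3.13411791  0.00373422 -1.79248358]
```

View pics/t4.png

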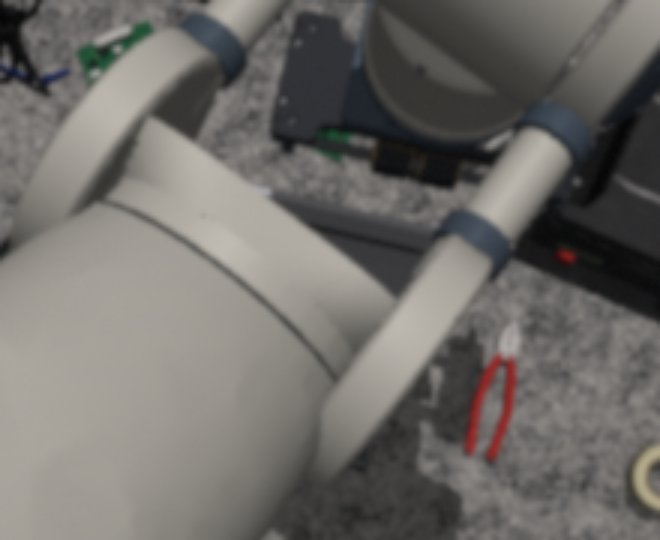

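View pics/s4.png

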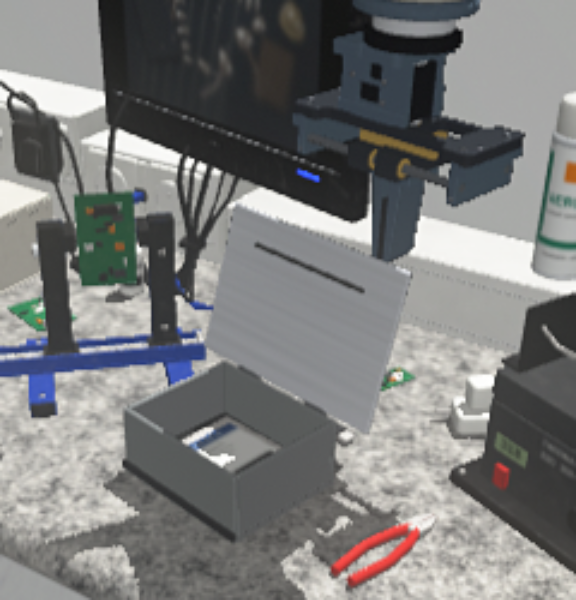

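>>> play_rows --pt "0 0 0 0 10 0 255" --pt "0 0 0 0 10 0 255" --pt "0 0 0 0 6 0 255" --pt "0 0 0 0 6 0 255" --pt "0 0 0 0 5 0 255" --pt "0 0 0 0 5 0 255" --pt "0 0 0 0 5 0 255" --pt "0 0 0 0 5 0 255"

```text
clock: 12.85
tool_pos: [0.5903, -0.3906, 0.3696]
eef_rot: [3.139, 0.003, -1.791]
ft_force: [0.6, -0.9, 1.3]
gripper_width: 0.0006
```

```bash
python3 - <<'E'
from h import *
print(where(),st()[2]['clock'],st()[2]['ft_force'])
p=capture('scene');im=p['img'].copy()
for th,c in((1.85,(255,0,0)),(1.75,(0,255,0)),(1.65,(0,0,255))):
    a,b=[tuple(int(v) for v in proj(p,C2W(POSE,lid(th,.14,y,.0))[0])) for y in(-.1,.1)]; cv2.line(im,a,b,c,1)
cv2.imwrite('pics/s5.png',cv2.resize(im[50:300,180:420],None,fx=2.4,fy=2.4)[:,:,::-1])
E
```

```text
('T local', array([ 0.0992, -0.0401,  0.1786]), 'phi', -0.003) 12.85 [ 0.61177596 -0.91524955  1.27919795]
```

View pics/s5.png

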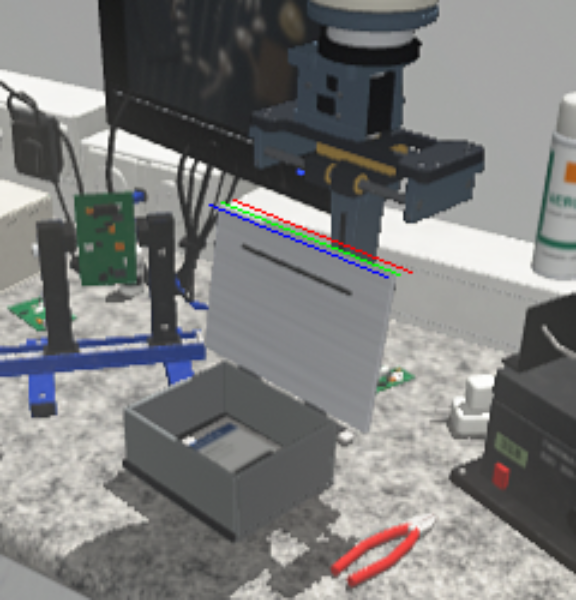

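>>> play_rows --pt "0 0 0 0 5 0 255" --pt "0 0 0 0 5 0 255" --pt "0 0 0 0 5 0 255" --pt "0 0 0 0 5 0 255" --pt "0 0 0 0 5 0 255" --pt "0 0 0 0 5 0 255" --pt "0 0 0 0 4 0 255" --pt "0 0 0 0 4 0 255"

```text
clock: 13.7
tool_pos: [0.5532, -0.3823, 0.3697]
eef_rot: [3.139, 0.003, -1.791]
ft_force: [-0.0, -0.2, -0.1]
gripper_width: 0.0006
```

```bash
python3 - <<'E'
from h import *
print(where(),st()[2]['clock'],st()[2]['ft_force'])
show([(.066,.200,0,1),(.064,.230,0,1),(-.045,.228,.3,4),(-.052,.175,.3,2),(-.028,.155,.3,2)])
p=capture('scene');im=p['img'].copy()
for th,c in((1.5,(255,0,0)),(1.42,(0,255,0)),(1.3,(0,0,255))):
    a,b=[tuple(int(v) for v in proj(p,C2W(POSE,lid(th,.14,y,.0))[0])) for y in(-.1,.1)]; cv2.line(im,a,b,c,1)
cv2.imwrite('pics/s6.png',cv2.resize(im[50:300,180:420],None,fx=2.4,fy=2.4)[:,:,::-1])
E
```

```text
('T local', array([ 0.0611, -0.0402,  0.1787]), 'phi', -0.003) 13.7 [-0.01699799 -0.21919066 -0.08590372]
[0.003, 0.003, 0.001, -0.8, -4.3, -21.3, 255] 21.7
[0.0, 0.0, 0.0, 0.0, 2.0, -30.0, 255] 30.1
[0.075, 0.0, 0.0, 0.0, 41.6, 1.0, 255] 41.6
[0.075, 0.0, 0.0, 0.0, 41.5, -1.0, 255] 41.5
[0.075, 0.0, 0.0, 0.0, 41.3, -3.0, 255] 41.4
[0.075, 0.0, 0.0, 0.0, 41.0, -5.1, 255] 41.3
[0.0, 0.0, 0.0, 0.0, 11.2, 24.3, 255] 26.8
[0.0, 0.0, 0.0, 0.0, 11.2, 24.3, 255] 26.8
[0.0, 0.0, 0.0, 0.0, -8.5, 13.1, 255] 15.6
[0.0, 0.0, 0.0, 0.0, -8.5, 13.1, 255] 15.6
```

View pics/s6.png

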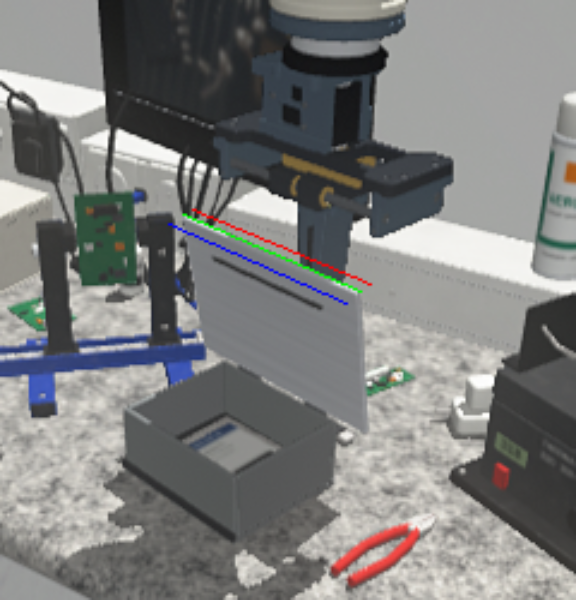

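>>> play_rows --pt "0 0 0 0 -5 -25 255" --pt "0 0 0 0 0 -32 255" --pt "0.06 0 0 0 31 1 255" --pt "0.08 0 0 0 42 0 255" --pt "0.08 0 0 0 42 -2 255" --pt "0.08 0 0 0 42 -3 255" --pt "0 0 0 0 11 25 255" --pt "0 0 0 0 9 25 255"

```text
clock: 14.55
tool_pos: [0.4001, -0.3481, 0.3601]
eef_rot: [-2.843, 0.002, -1.793]
ft_force: [1.1, 0.1, -0.8]
gripper_width: 0.0006
```

```bash
python3 - <<'E'
from h import *
print(where(),st()[2]['clock'],st()[2]['ft_force'])
show([(-.028,.155,.3,2)])
p=capture('scene');im=p['img'].copy()
for th,c in((1.3,(255,0,0)),(1.2,(0,255,0)),(1.1,(0,0,255))):
    a,b=[tuple(int(v) for v in proj(p,C2W(POSE,lid(th,.14,y,.0))[0])) for y in(-.1,.1)]; cv2.line(im,a,b,c,1)
cv2.imwrite('pics/s7.png',cv2.resize(im[50:300,180:420],None,fx=2.4,fy=2.4)[:,:,::-1])
E
```

```text
('T local', array([-0.039 , -0.0407,  0.1776]), 'phi', 0.299) 14.55 [ 1.12600375  0.09140341 -0.75022373]
[0.0, 0.001, -0.001, -0.5, -1.8, 12.4, 255] 12.5
[0.0, 0.001, -0.001, -0.5, -1.8, 12.4, 255] 12.5
```

View pics/s7.png

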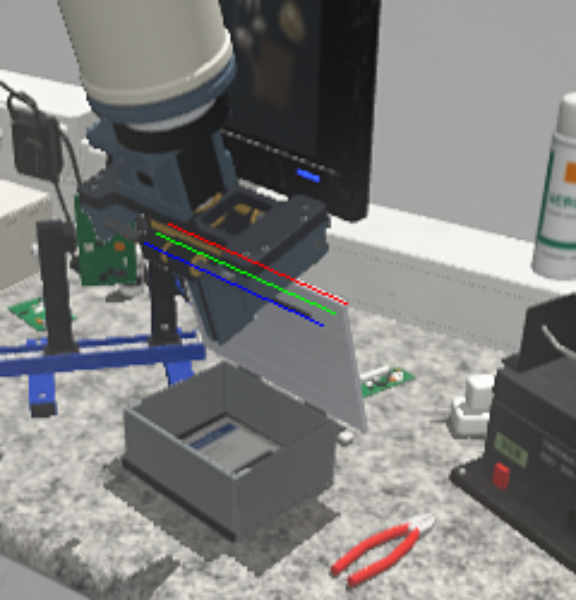

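>>> play_rows --pt "0 0 0 0 -4 7 255" --pt "0 0 0 0 -4 6 255" --pt "0 0 0 0 0 0 255" --pt "0 0 0 0 0 0 255"

```text
clock: 15.0
tool_pos: [0.4133, -0.3509, 0.3503]
eef_rot: [-2.843, 0.002, -1.79]
ft_force: [-0.1, -0.8, 0.0]
gripper_width: 0.0002
```

```bash
cat > look.py <<'E'
import sys; from h import *
n=sys.argv[1]; ths=[float(a) for a in sys.argv[2:]]
print(where(),st()[2]['clock'],st()[2]['ft_force'].round(2))
p=capture('scene');im=p['img'].copy()
for th,c in zip(ths,((255,0,0),(0,255,0),(0,0,255))):
    a,b=[tuple(int(v) for v in proj(p,C2W(POSE,lid(th,.14,y,.0))[0])) for y in(-.1,.1)]; cv2.line(im,a,b,c,1)
cv2.imwrite(f'pics/{n}.png',cv2.resize(im[50:300,180:420],None,fx=2.4,fy=2.4)[:,:,::-1])
E
python3 look.py s8 1.2 1.1 1.0
```

```text
('T local', array([-0.0256, -0.0403,  0.1677]), 'phi', 0.298) 15.0 [-0.14 -0.75  0.03]
```

View pics/s8.png

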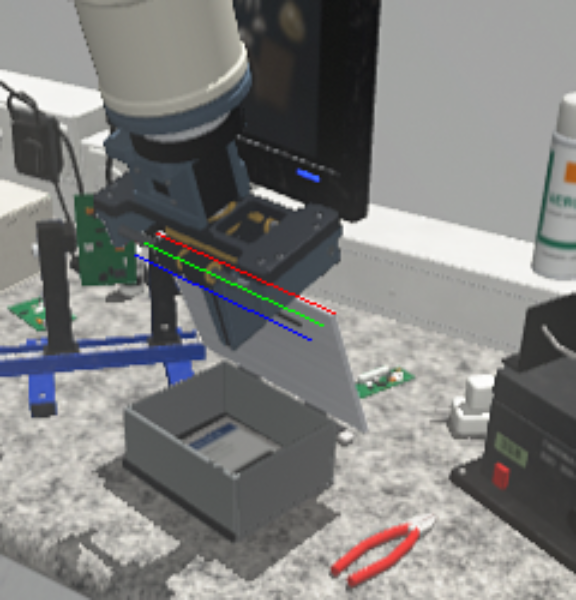

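>>> play_rows --pt "0 0 0 0 3 8 255" --pt "0 0 0 0 3 6 255" --pt "0 0 0 0 0 0 255" --pt "0 0 0 0 0 0 255" --pt "0 0 0 0 0 0 255" --pt "0 0 0 0 0 0 255"

```text
clock: 15.65
tool_pos: [0.4112, -0.3504, 0.3347]
eef_rot: [-2.844, 0.003, -1.791]
ft_force: [-0.1, 0.1, -0.2]
gripper_width: 0.0007
```

```bash
python3 look.py s9 1.1 1.0 .9
```

```text
('T local', array([-0.0279, -0.0403,  0.1521]), 'phi', 0.298) 15.65 [-0.08  0.11 -0.24]
```

View pics/s9.png

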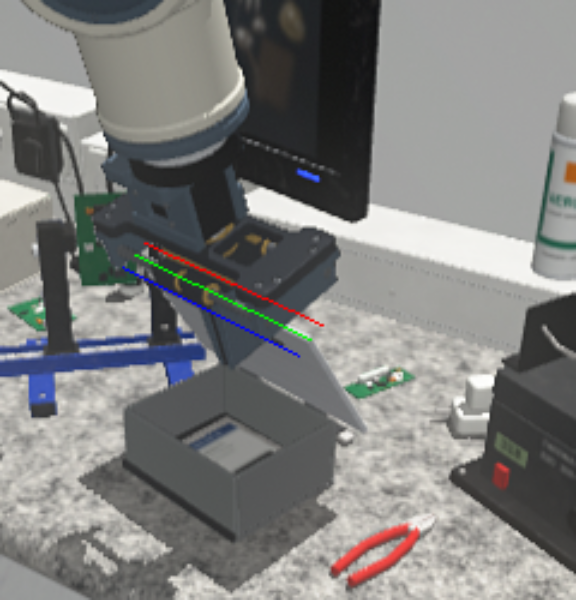

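>>> play_rows --pt "0 0 0 0 0 0 255" --pt "0 0 0 0 0 0 255" --pt "0 0 0 0 0 0 255" --pt "0 0 0 0 0 0 255" --pt "0 0 0 0 0 0 255" --pt "0 0 0 0 0 0 255"

```text
clock: 16.3
tool_pos: [0.4111, -0.3504, 0.3346]
eef_rot: [-2.844, 0.003, -1.791]
ft_force: [-0.5, 0.4, -0.4]
gripper_width: 0.0005
```

```bash
python3 look.py s10 1.0 .9 .8
```

```text
('T local', array([-0.028 , -0.0402,  0.152 ]), 'phi', 0.297) 16.3 [-0.53  0.35 -0.43]
```

View pics/s10.png

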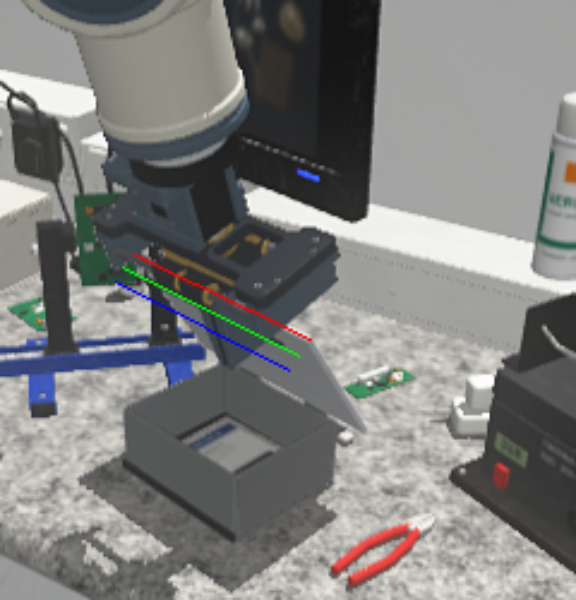

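```bash
cat > low.py <<'E'
import sys; from h import *
def wp(th):
    k=min(max((.98-th)/.98,0),1); phi=.3+.3*k; s=.026-.008*k
    E=np.array([.06-.14*np.cos(th)-.0015,.066+.14*np.sin(th)]) if th>0 else np.array([-.0815,.066+.14*th])
    d=np.array([np.sin(phi),-np.cos(phi)]); n=np.array([np.cos(phi),np.sin(phi)]); T=E+s*d-.016*n
    return (T[0],T[1],phi)
a,b,n=float(sys.argv[1]),float(sys.argv[2]),int(sys.argv[3])
print(where(),st()[2]['clock'],st()[2]['ft_force'].round(2),st()[2]['joints'].round(2)); 
ths=np.linspace(a,b,n+1)[1:]; print(wp(ths[-1]))
show([wp(t)+(1,) for t in ths])
E
python3 low.py .97 .82 8
```

```text
('T local', array([-0.028 , -0.0402,  0.152 ]), 'phi', 0.297) 16.35 [-0.2  -1.3   0.94] [-0.87  0.42  1.75  0.26  0.76  0.75]
(np.float64(-0.04360272102384258), np.float64(0.13968400784363513), np.float64(0.3489795918367347))
[0.011, 0.003, 0.0, -0.8, 4.7, 0.7, 255] 4.8
[0.006, 0.0, 0.0, 0.0, 3.4, 0.8, 255] 3.5
[0.006, 0.0, 0.0, 0.0, 3.4, 0.8, 255] 3.5
[0.006, 0.0, 0.0, 0.0, 3.4, 0.8, 255] 3.5
[0.006, 0.0, 0.0, 0.0, 3.4, 0.9, 255] 3.5
[0.006, 0.0, 0.0, 0.0, 3.4, 0.9, 255] 3.5
[0.006, 0.0, 0.0, 0.0, 3.4, 0.9, 255] 3.5
[0.006, 0.0, 0.0, 0.0, 3.4, 1.0, 255] 3.5
```

>>> play_rows --pt "0.006 0 0 0 3.4 0.8 255" --pt "0.006 0 0 0 3.4 0.8 255" --pt "0.006 0 0 0 3.4 0.8 255" --pt "0.006 0 0 0 3.4 0.8 255" --pt "0.006 0 0 0 3.4 0.9 255" --pt "0.006 0 0 0 3.4 0.9 255" --pt "0.006 0 0 0 3.4 0.9 255" --pt "0.006 0 0 0 3.4 1 255"

```text
clock: 17.15
tool_pos: [0.3878, -0.3451, 0.3194]
eef_rot: [-2.796, 0.003, -1.791]
ft_force: [-0.1, 0.4, -0.2]
gripper_width: 0.0003
```

```bash
python3 low.py .82 .66 8; python3 look.py s11 .9 .8 .7
```

```text
('T local', array([-0.0431, -0.0402,  0.1397]), 'phi', 0.346) 17.15 [-0.06  0.36 -0.16] [-0.91  0.41  1.83  0.36  0.66  0.62]
(np.float64(-0.05778493377503537), np.float64(0.12407566314406529), np.float64(0.3979591836734694))
[0.009, 0.003, 0.0, -0.8, 4.6, 0.9, 255] 4.8
[0.006, 0.0, 0.0, 0.0, 3.6, 1.1, 255] 3.8
[0.006, 0.0, 0.0, 0.0, 3.6, 1.1, 255] 3.8
[0.006, 0.0, 0.0, 0.0, 3.5, 1.2, 255] 3.7
[0.006, 0.0, 0.0, 0.0, 3.5, 1.2, 255] 3.7
[0.006, 0.0, 0.0, 0.0, 3.5, 1.2, 255] 3.7
[0.006, 0.0, 0.0, 0.0, 3.5, 1.3, 255] 3.7
[0.006, 0.0, 0.0, 0.0, 3.5, 1.3, 255] 3.7
('T local', array([-0.0431, -0.0402,  0.1397]), 'phi', 0.346) 17.15 [-0.06  0.36 -0.16]
```

View pics/s11.png

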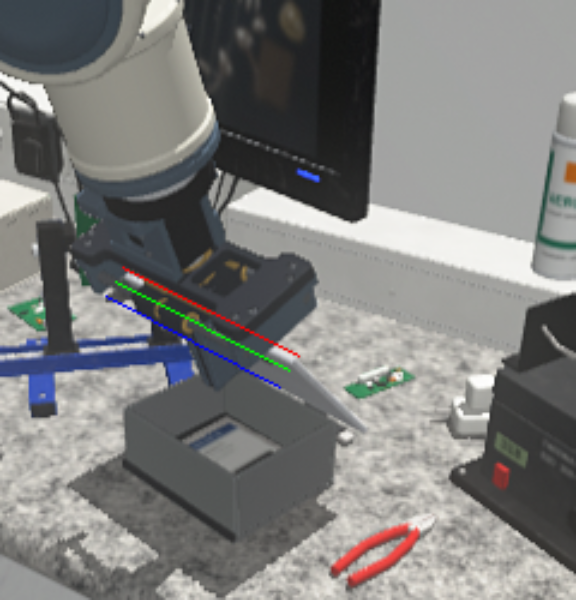

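>>> play_rows --pt "0.006 0.002 0 0 3.6 1 255" --pt "0.006 0.001 0 0 3.6 1.1 255" --pt "0.006 0 0 0 3.6 1.1 255" --pt "0.006 0 0 0 3.5 1.2 255" --pt "0.006 0 0 0 3.5 1.2 255" --pt "0.006 0 0 0 3.5 1.2 255" --pt "0.006 0 0 0 3.5 1.3 255" --pt "0.006 0 0 0 3.5 1.3 255"

```text
clock: 18.0
tool_pos: [0.3653, -0.3401, 0.3004]
eef_rot: [-2.748, 0.0, -1.792]
ft_force: [0.2, -0.5, -1.0]
gripper_width: 0.0005
```

```bash
python3 low.py .66 .5 8
```

```text
('T local', array([-0.0576, -0.0408,  0.124 ]), 'phi', 0.394) 18.0 [ 0.16 -0.48 -1.  ] [-0.95  0.42  1.91  0.5   0.57  0.45]
(np.float64(-0.06924611233930528), np.float64(0.10629161170951511), np.float64(0.44693877551020406))
[0.01, 0.0, 0.0, -0.8, 4.4, 1.2, 255] 4.6
[0.006, 0.0, 0.0, 0.0, 3.4, 1.4, 255] 3.7
[0.006, 0.0, 0.0, 0.0, 3.4, 1.4, 255] 3.7
[0.006, 0.0, 0.0, 0.0, 3.4, 1.4, 255] 3.7
[0.006, 0.0, 0.0, 0.0, 3.4, 1.5, 255] 3.7
[0.006, 0.0, 0.0, 0.0, 3.4, 1.5, 255] 3.7
[0.006, 0.0, 0.0, 0.0, 3.3, 1.5, 255] 3.6
[0.006, 0.0, 0.0, 0.0, 3.3, 1.6, 255] 3.7
```

>>> play_rows --pt "0.006 0 0 0 3.4 1.4 255" --pt "0.006 0 0 0 3.4 1.4 255" --pt "0.006 0 0 0 3.4 1.4 255" --pt "0.006 0 0 0 3.4 1.4 255" --pt "0.006 0 0 0 3.4 1.5 255" --pt "0.006 0 0 0 3.4 1.5 255" --pt "0.006 0 0 0 3.3 1.5 255" --pt "0.006 0 0 0 3.3 1.6 255"

```text
clock: 18.8
tool_pos: [0.3459, -0.3357, 0.2788]
eef_rot: [-2.7, -0.0, -1.792]
ft_force: [0.0, -0.0, -0.2]
gripper_width: 0.0005
```

```bash
python3 low.py .5 .36 8;python3 look.py s12 .6 .5 .4
```

```text
('T local', array([-0.0692, -0.0408,  0.1062]), 'phi', 0.442) 18.8 [ 0.05 -0.05 -0.22] [-1.    0.45  1.98  0.7   0.48  0.21]
(np.float64(-0.07679385828171804), np.float64(0.08931427933676546), np.float64(0.4897959183673469))
[0.01, 0.0, 0.0, -0.7, 3.8, 1.3, 255] 4.1
[0.005, 0.0, 0.0, 0.0, 2.9, 1.4, 255] 3.2
[0.005, 0.0, 0.0, 0.0, 2.8, 1.4, 255] 3.1
[0.005, 0.0, 0.0, 0.0, 2.8, 1.5, 255] 3.2
[0.005, 0.0, 0.0, 0.0, 2.8, 1.5, 255] 3.2
[0.005, 0.0, 0.0, 0.0, 2.8, 1.5, 255] 3.2
[0.005, 0.0, 0.0, 0.0, 2.8, 1.5, 255] 3.2
[0.005, 0.0, 0.0, 0.0, 2.8, 1.6, 255] 3.2
('T local', array([-0.0692, -0.0408,  0.1062]), 'phi', 0.442) 18.8 [ 0.05 -0.05 -0.22]
```

View pics/s12.png

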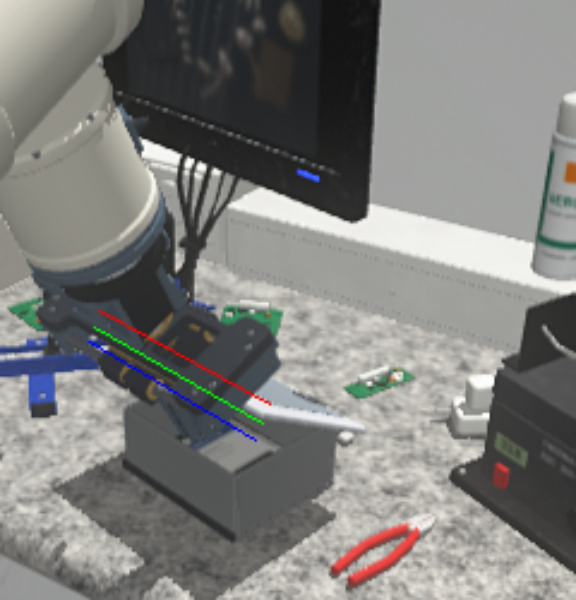

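>>> play_rows --pt "0.006 0 0 0 2.9 1.4 255" --pt "0.006 0 0 0 2.9 1.4 255" --pt "0.006 0 0 0 2.8 1.4 255" --pt "0.006 0 0 0 2.8 1.5 255" --pt "0.006 0 0 0 2.8 1.5 255" --pt "0.006 0 0 0 2.8 1.5 255" --pt "0.006 0 0 0 2.8 1.5 255" --pt "0.006 0 0 0 2.8 1.6 255"

```text
clock: 19.65
tool_pos: [0.3314, -0.3324, 0.2583]
eef_rot: [-2.652, -0.0, -1.792]
ft_force: [-0.5, 0.4, -0.4]
gripper_width: 0.0003
```

```bash
python3 low.py .36 .24 8;python3 look.py s13 .45 .35 .25
```

```text
('T local', array([-0.0759, -0.0408,  0.0897]), 'phi', 0.49) 19.65 [-0.51  0.38 -0.4 ] [-1.03  0.49  2.05  0.96  0.43 -0.09]
(np.float64(-0.0812899825884162), np.float64(0.0739819501001911), np.float64(0.5265306122448979))
[0.005, 0.0, 0.0, -0.7, 3.4, 1.3, 255] 3.7
[0.005, 0.0, 0.0, 0.0, 2.3, 1.4, 255] 2.7
[0.005, 0.0, 0.0, 0.0, 2.3, 1.4, 255] 2.7
[0.005, 0.0, 0.0, 0.0, 2.3, 1.4, 255] 2.7
[0.005, 0.0, 0.0, 0.0, 2.3, 1.4, 255] 2.7
[0.005, 0.0, 0.0, 0.0, 2.3, 1.4, 255] 2.7
[0.005, 0.0, 0.0, 0.0, 2.3, 1.4, 255] 2.7
[0.005, 0.0, 0.0, 0.0, 2.2, 1.5, 255] 2.7
('T local', array([-0.0759, -0.0408,  0.0897]), 'phi', 0.49) 19.65 [-0.51  0.38 -0.4 ]
```

View pics/s13.png

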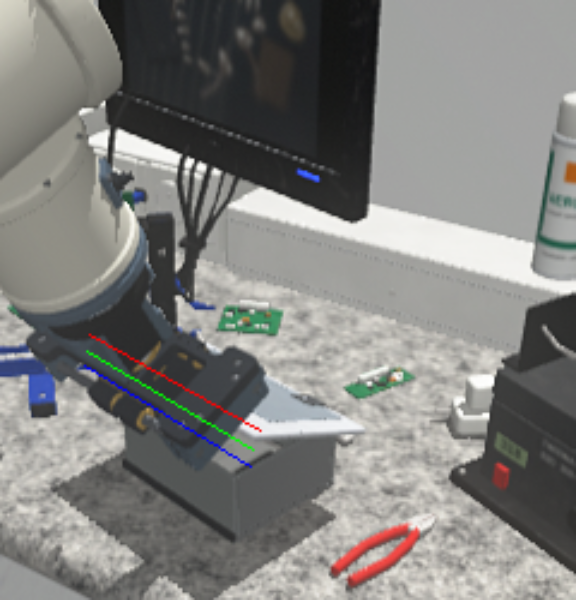

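>>> play_rows --pt "0.005 0 0 0 3 1.2 255" --pt "0.005 0 0 0 3 1.2 255" --pt "0.005 0 0 0 3 1.2 255" --pt "0.005 0 0 0 3 1.2 255" --pt "0.005 0 0 0 3 1.2 255" --pt "0.005 0 0 0 2.5 1.2 255" --pt "0.005 0 0 0 2.5 1.2 255" --pt "0.005 0 0 0 2.5 1.2 255"

```text
clock: 20.5
tool_pos: [0.3168, -0.3292, 0.2391]
eef_rot: [-2.612, -0.0, -1.792]
ft_force: [-0.4, 0.0, -0.8]
gripper_width: 0.0004
```

```bash
sed -i 's/-.016\*n/-.019*n/' low.py; python3 low.py .24 .14 8;python3 look.py s14 .35 .25 .15
```

```text
('T local', array([-0.0842, -0.0409,  0.0742]), 'phi', 0.53) 20.5 [-0.36  0.02 -0.78] [-1.07  0.53  2.1   1.24  0.41 -0.42]
(np.float64(-0.08613481626143607), np.float64(0.0592416633224627), np.float64(0.5571428571428572))
[0.001, 0.0, 0.0, -0.8, 1.9, 2.9, 255] 3.6
[0.004, 0.0, 0.0, 0.0, 1.9, 1.3, 255] 2.3
[0.004, 0.0, 0.0, 0.0, 1.8, 1.3, 255] 2.2
[0.004, 0.0, 0.0, 0.0, 1.8, 1.3, 255] 2.2
[0.004, 0.0, 0.0, 0.0, 1.8, 1.3, 255] 2.2
[0.004, 0.0, 0.0, 0.0, 1.8, 1.3, 255] 2.2
[0.004, 0.0, 0.0, 0.0, 1.8, 1.3, 255] 2.2
[0.004, 0.0, 0.0, 0.0, 1.8, 1.3, 255] 2.2
('T local', array([-0.0842, -0.0409,  0.0742]), 'phi', 0.53) 20.5 [-0.36  0.02 -0.78]
```

View pics/s14.png

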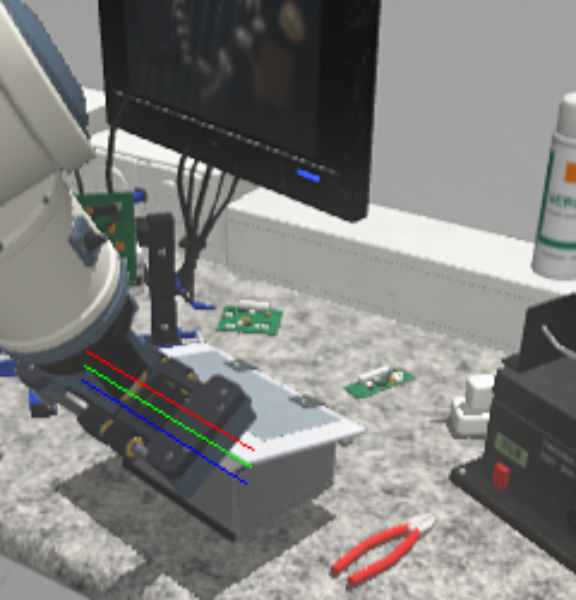

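>>> play_rows --pt "0.004 0 0 0 1.9 1.4 255" --pt "0.004 0 0 0 1.9 1.4 255" --pt "0.004 0 0 0 1.9 1.4 255" --pt "0.004 0 0 0 1.9 1.4 255" --pt "0.004 0 0 0 1.9 1.3 255" --pt "0.004 0 0 0 1.8 1.3 255" --pt "0.004 0 0 0 1.8 1.3 255" --pt "0.004 0 0 0 1.8 1.3 255"

```text
clock: 21.35
tool_pos: [0.3099, -0.3277, 0.2222]
eef_rot: [-2.58, -0.0, -1.792]
ft_force: [-0.5, -1.0, -0.3]
gripper_width: 0.0003
```

```bash
python3 low.py .14 .04 8;python3 look.py s15 .2 .1 0
```

```text
('T local', array([-0.0861, -0.0408,  0.0605]), 'phi', 0.561) 21.35 [-0.49 -1.02 -0.29] [-1.1   0.57  2.14  1.46  0.42 -0.67]
(np.float64(-0.0870376227691456), np.float64(0.045812005364375595), np.float64(0.5877551020408163))
[0.0, 0.0, 0.0, -0.8, 1.7, 2.3, 255] 3.0
[0.004, 0.0, 0.0, 0.0, 1.8, 1.3, 255] 2.2
[0.004, 0.0, 0.0, 0.0, 1.8, 1.3, 255] 2.2
[0.004, 0.0, 0.0, 0.0, 1.7, 1.3, 255] 2.1
[0.004, 0.0, 0.0, 0.0, 1.7, 1.4, 255] 2.2
[0.004, 0.0, 0.0, 0.0, 1.7, 1.4, 255] 2.2
[0.004, 0.0, 0.0, 0.0, 1.7, 1.4, 255] 2.2
[0.004, 0.0, 0.0, 0.0, 1.7, 1.4, 255] 2.2
('T local', array([-0.0861, -0.0408,  0.0605]), 'phi', 0.561) 21.35 [-0.49 -1.02 -0.29]
```

View pics/s15.png

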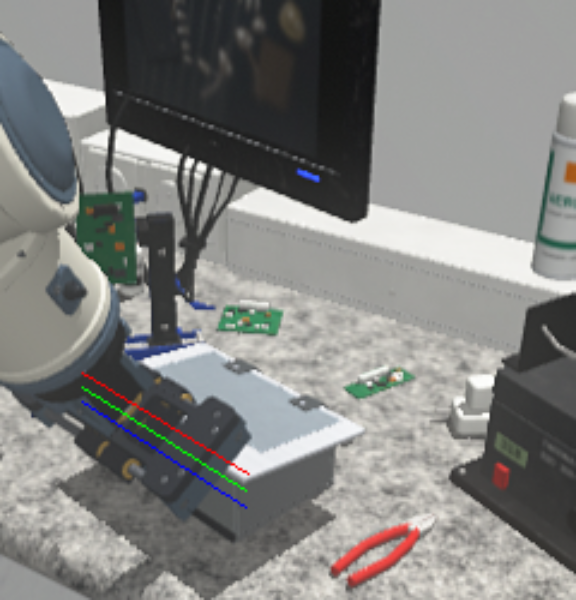

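>>> play_rows --pt "0.004 0 0 0 1.9 1.3 255" --pt "0.004 0 0 0 1.9 1.3 255" --pt "0.004 0 0 0 1.9 1.3 255" --pt "0.004 0 0 0 1.9 1.3 255" --pt "0.004 0 0 0 1.9 1.3 255" --pt "0.004 0 0 0 1.9 1.3 255" --pt "0.004 0 0 0 1.8 1.3 255" --pt "0.004 0 0 0 1.8 1.3 255"

```text
clock: 22.2
tool_pos: [0.303, -0.3261, 0.2052]
eef_rot: [-2.548, 0.0, -1.792]
ft_force: [-0.9, -0.0, -0.8]
gripper_width: 0.0006
```

```bash
python3 low.py .04 -.06 8;python3 look.py s16 .1 0.05 0
```

```text
('T local', array([-0.0879, -0.0408,  0.0469]), 'phi', 0.594) 22.2 [-0.92 -0.02 -0.76] [-1.12  0.62  2.17  1.67  0.46 -0.92]
(np.float64(-0.08701781216217325), np.float64(0.03201575193712012), 0.6)
[-0.002, 0.0, 0.0, -0.8, 0.4, 2.7, 255] 2.8
[0.004, 0.0, 0.0, 0.0, 1.7, 1.4, 255] 2.2
[0.004, 0.0, 0.0, 0.0, 1.7, 1.4, 255] 2.2
[0.001, 0.0, 0.0, 0.0, 1.1, 1.4, 255] 1.8
[0.0, 0.0, 0.0, 0.0, 1.0, 1.4, 255] 1.7
[0.0, 0.0, 0.0, 0.0, 1.0, 1.4, 255] 1.7
[0.0, 0.0, 0.0, 0.0, 1.0, 1.4, 255] 1.7
[0.0, 0.0, 0.0, 0.0, 1.0, 1.4, 255] 1.7
('T local', array([-0.0879, -0.0408,  0.0469]), 'phi', 0.594) 22.2 [-0.92 -0.02 -0.76]
```

View pics/s16.png

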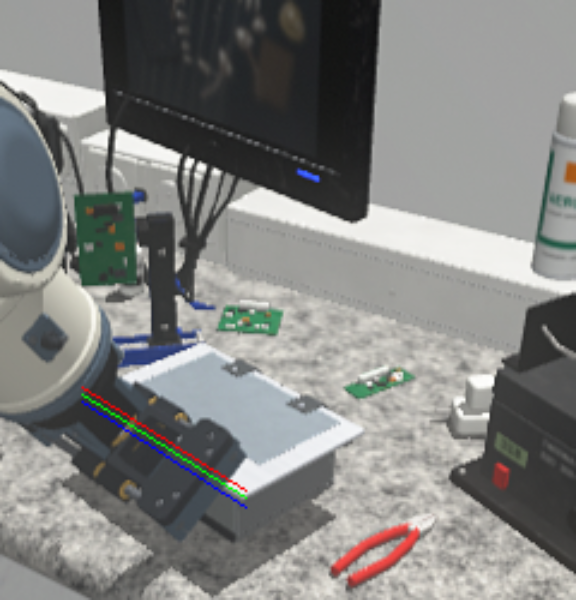

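>>> play_rows --pt "0 0 0 0 1.4 1 255" --pt "0 0 0 0 1.4 1 255" --pt "0 0 0 0 1.4 1 255" --pt "0 0 0 0 1.4 1 255" --pt "0 0 0 0 1.4 1 255" --pt "0 0 0 0 1.4 0.8 255" --pt "0 0 0 0 1.4 0.5 255" --pt "0 0 0 0 1.4 0.5 255"

```text
clock: 23.05
tool_pos: [0.2976, -0.3248, 0.1933]
eef_rot: [-2.548, 0.0, -1.792]
ft_force: [-0.5, 0.3, 0.2]
gripper_width: 0.0003
```

```bash
python3 look.py s17 .05 0
```

```text
('T local', array([-0.0935, -0.0407,  0.0349]), 'phi', 0.593) 23.05 [-0.51  0.31  0.16]
```

View pics/s17.png

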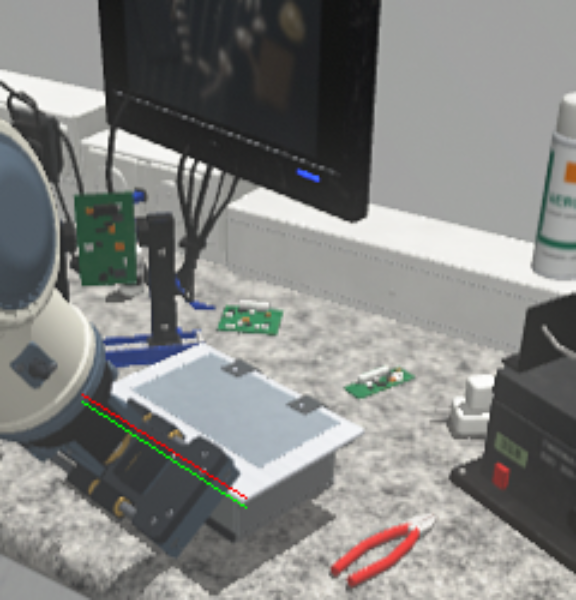

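>>> play_rows --pt "0 0 0 0 1.4 0.5 255" --pt "0 0 0 0 1.4 0.5 255" --pt "0 0 0 0 1.4 0 255" --pt "0 0 0 0 1.4 0 255" --pt "0 0 0 0 1.4 0 255" --pt "0 0 0 0 1.4 0 255" --pt "0 0 0 0 1.4 0 255" --pt "0 0 0 0 1.4 0 255"

```text
clock: 23.9
tool_pos: [0.2891, -0.3229, 0.1862]
eef_rot: [-2.548, 0.0, -1.792]
ft_force: [1.1, -0.7, -0.3]
gripper_width: 0.0004
```

```bash
python3 - <<'E'
from h import *
print(where())
o=[]
for n,(u,v) in(('top',(230,150)),('scene',(210,180))):
    p=capture(n); im=cv2.resize(p['img'][v:v+110,u:u+110],None,fx=3.6,fy=3.6,interpolation=cv2.INTER_CUBIC)
    for y in(-.1,.1):
      for r in (0,.14):
        for th,c in((0,(255,0,0)),(.05,(0,255,0))):
          q=(proj(p,C2W(POSE,lid(th,r,y,.006))[0])-[u,v]+.5)*3.6; cv2.circle(im,tuple(int(x) for x in q),2,c,-1)
    o.append(im)
cv2.imwrite('pics/c18.png',np.hstack(o)[:,:,::-1])
E
```

```text
('T local', array([-0.1023, -0.0407,  0.0279]), 'phi', 0.593)
```

View pics/c18.png

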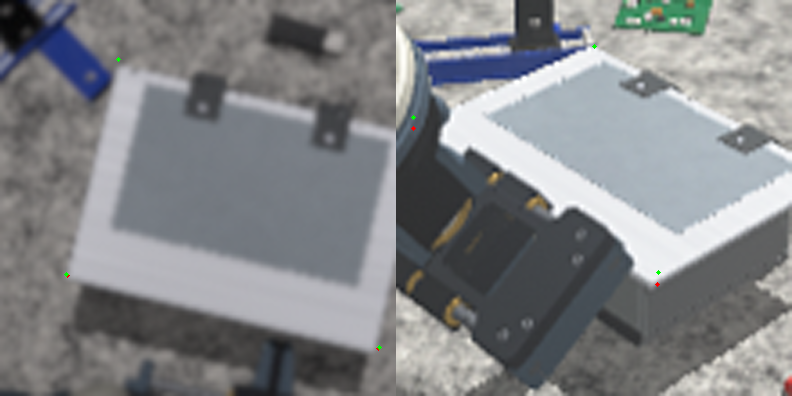

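>>> play_rows --pt "0 0 0 0 8 -6 255" --pt "0 0 0 0 12 -8 255" --pt "0 0 0 0 12 -8 255" --pt "0 0 0 0 12 -8 255" --pt "0 0 0 0 0 -15 255" --pt "0 0 0 0 0 -15 255" --pt "0 0 0 0 0 0 255" --pt "0 0 0 0 0 0 255"

```text
clock: 24.8
tool_pos: [0.221, -0.3079, 0.2115]
eef_rot: [-2.548, -0.001, -1.792]
ft_force: [0.5, -0.1, -0.1]
gripper_width: 0.0005
```

```bash
python3 - <<'E'
from h import *
print(where(),st()[2]['joint_velocities'].round(3),st()[2]['ft_force'])
for n in('top','scene'):
    p=capture(n); save(p,n+'19')
    for q,z in[('side_cutters',0),('solder_spool',0),('usb_stick',0),('lid_edge',.069)]:
        r=landmark_of(p,q); 
        if r: w=at_z(p,r[0]['uv'],z);print(n,q,w.round(4),round(r[0]['score'],2))
    print(n,'edge shut expected',proj(p,C2W(POSE,lid(0,.14,0,.003))[0]), [x['uv'] for x in r])
E
```

```text
('T local', array([-0.1719, -0.0412,  0.0532]), 'phi', 0.594) [ 0.011  0.018 -0.005  0.008  0.001 -0.005] [ 0.47377567 -0.14816608 -0.14015984]
top side_cutters [ 0.4865 -0.4987  0.    ] 0.62
top solder_spool [ 0.4141 -0.1081  0.    ] 0.72
top usb_stick [ 0.6059 -0.3718  0.    ] 0.49
top lid_edge [ 0.4196 -0.3113  0.069 ] 0.84
top edge shut expected [291.2036637  236.09776872] [[291.1, 238.0]]
scene side_cutters [ 0.4859 -0.492   0.    ] 0.72
scene solder_spool [ 0.6462 -0.2809  0.    ] 0.23
scene lid_edge [ 0.4185 -0.3016  0.069 ] 0.62
scene edge shut expected [245.90670133 236.60003509] [[240.1, 236.3]]
```

View pics/scene19.png

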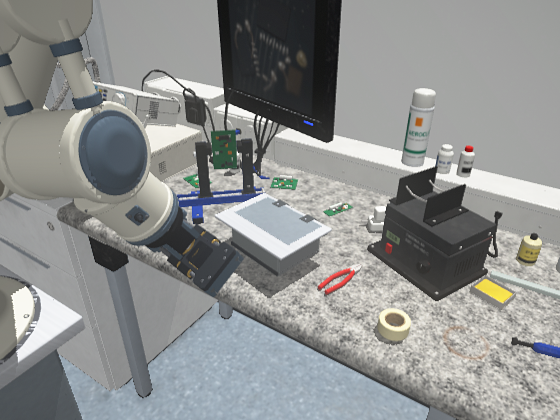

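View pics/top19.png

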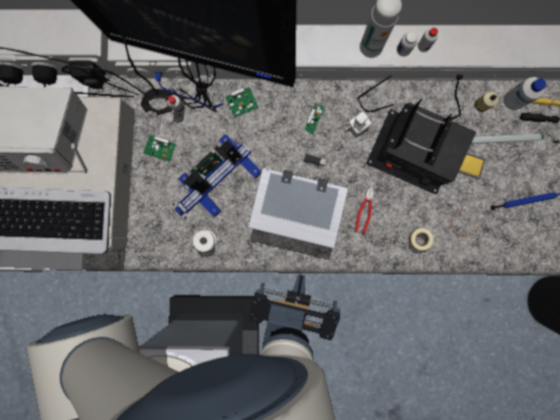

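```bash
python3 -c "
from rig import sign_off
print(sign_off())"
```

```text
the job is handed in; nothing more can be done
None
```

The case is shut and the job is handed in at about 25 s of the 58 s allowed. No verdict was reported, so the outcome below rests on my own checks.

**What I did:**
- I tipped the lid forward from behind to about 1.42 rad and let go. It fell on its own for roughly 2 s.
- Meanwhile I took the hand over the top edge and caught the lid from below, on the outside of the closed fingers under its front edge. It came to rest at about 0.97 rad and was held there for at least 0.6 s.
- I then lowered it at about 0.2 rad/s until it sat on the rim, and drew the hand back about 90 mm from the front edge.

**Last checks:**
- **Lid:** in both pictures its corners and front edge lie within about 2 pixels of where a shut lid should be, apart from the scene camera's front-edge landmark, which was 6 pixels off sideways. That corresponds to shut within about 0.02 rad.
- **Forces:** wrist force readings stayed at noise level, under about 2.5 N, at the end of every move. I did not measure the contact force on the lid itself.
- **Beside the case:** side cutters, solder spool and memory stick look unmoved. Network readings agree within about 8 mm (cutters), 5 mm (stick) and 13 mm (spool, top camera). The spool landmark already varied by about 10 mm between the two cameras before I moved anything.
- **Not confirmed:** a second spool reading from the scene camera was a low-score (0.23) false hit, because the arm hides the spool in that view. The hard disk cannot be seen under the lid, and nothing went inside the case.

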